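# Dock the probe thermometer and snap its cover on

### The arm

A 6-joint arm with a two-finger parallel gripper is mounted at the origin on the work surface. World frame = base frame: x ahead of the robot, y to its left, z up, the work surface at z = 0. Lengths are in m, angles in degrees, forces in N, time in s.
With the tool pointing down it reaches from about 0.3 to 0.875 m from the base axis. Payload 4.2 kg.
Tool frame: the origin (TCP) lies between the finger pads; the fingertips stand 14 mm ahead of it and the grasp point (between the pads) lies 5 mm behind it; z points along the fingers, y is the line along which they close (so a half turn about z gives the same grasp; the last joint's range is limited). The gripper opens to 85 mm and grips with 20 to 120 N. Pads are 22 mm wide; open, the fingers measure 114 mm over their backs; the gripper's body (76 mm by 85 mm) begins 54 mm behind the grasp point. The pads swing forward as they close: fully open they stand 13 mm farther back than shut.
Start: joints at [-1.146, 18.312, 89.639, -0, 72.044, -1.146], TCP at [0.575, 0, 0.245] pointing down, gripper open.
Joint ranges: [-177.97, 177.97], [-48.28, 115.42], [12.27, 149.76], [-77.06, 257.06], [2.81, 150.46], [-146.56, 146.56]. Speed limits (degrees/s): [147.25, 147.25, 180, 180, 180, 180].

### API

Orientations are given as [roll, pitch, yaw] about the fixed x, y, z axes, in that order (R = Rz(yaw) Ry(pitch) Rx(roll)).
In Python, from cell import get_obs, imaging, ticket gives the robot as it stands. The module is installed in compiled form; this text tells all that it offers.
- The arm moves only by the shell command python3 -m creep 'ROWS' [FORCE]. ROWS is JSON, one flat list of numbers, 5 for each row, row after row: the closure, from 0 (fully open) to 1 (shut), then the shift along the tool's x, y, z in mm, then the turn about the tool's z in rad. A call has 1 to 20 rows; each row shifts and turns the commanded pose from where the row before left it, along the tool's axes as they then stand; what a row does not reach is not made up. A row lasts 1/12 s, in which the tool goes at most 41.7 mm and 7.16 degrees, less where a joint would pass 70% of its speed; a pose out of reach is approached as far as the arm can. A call is refused whole if a number of a shift passes 41.7 or a number of a turn 0.125, either way. A call with a gripper value outside its range is refused whole. The fingers move at their own pace and stop on an object; FORCE is the grip in N (left out, the last holds). Time passes only in rows, so rows that do not move let the fingers close. It gives the time, the measured TCP pose, the force, the opening and the grip force at its end, in the units of the state.
- get_obs(): the state, without advancing time (a new reading comes with each control period).
- imaging.get_image(name): name is "scene" or "side" or "wrist"; returns the picture (400x640x3 uint8, red, green, blue); there is no depth.
- imaging.calibration(name): a dict with "mtx" (3x3 intrinsics, pixels), "dist_coeffs" ([k1, k2, p1, p2, k3] as OpenCV has them; the pictures are not rectified), "world_from_camera" (4x4, takes a point from camera to world coordinates). Camera axes: x right, y down, z forward; pixel columns grow to the right and rows downward; lengths in m; the calibration is good to about 2 mm. A picture is of the moment at which its call begins: read the wrist's pose just before it. calibration takes no time and is no camera call; for the wrist camera it gives the pose at the moment of the call.
- ticket.sign_off(): hands the job in; it is judged then, once.
The state is a dict: "clock": time; "qpos": joint angles; "qd": joint speeds; "tau": joint torques, N m; "tcp_pos": TCP position; "eef_rot": TCP orientation; "wrist_force": force on the tool from outside, world axes, zero at the start; "torque": the same for the moment, N m; "width": opening from 0.0 (shut) to 1.0 (fully open); "finger_force": force on a finger pad.
Only numpy, scipy, OpenCV 4.12 (cv2) and the standard library are available. Lean on these libraries where they do the work, as an engineer would, in place of code of your own. Each camera call takes 0.05 s, during which the arm holds its last target. There are 200 camera calls.

### The job

Put the kitchen's probe thermometer away: lay it in the dock's V-groove with its steel tip towards the end stop, slide it under the strap until the tip touches the stop, and let go. Then set the white cover over the dock and press it down until it has snapped fully home all round, with the thermometer still against its stop. Leave the sauce cup that stands just beyond the stop end of the dock where it is.

Things in the scene. Friction and masses are not known exactly. Their poses are not given: they have to be found in the camera images.
- dock: thermometer dock, fixed: grey base plate 170 (x) by 84 (y) by 20 mm high with a steel V-rail along x. Origin at the centre of the plate's underside, on the counter; x runs along the groove to the end stop, z up. A black spring catch bar (40 mm long along y, 14 mm above the counter) stands 1.5 mm out of the middle of each short end, for the cover
- groove (a point): 34.3 mm above the dock's origin, axes as the dock's: the axis of the thermometer at rest in the groove passes here along x, and its middle lies here when the tip is at the stop. The 90-degree groove runs from x = -76 to +70 mm (from this point); lips at y = +-7 mm, 4.3 mm below this point; the rail is at most 19 mm wide
- strap (a point): centre of the underside of the steel strap bridging the groove, 43 mm along x from the dock's origin and 47 mm above the counter; axes as the dock's. Strap 10 mm long (x), 44 mm wide, top at 51 mm; the opening under it is 32 mm wide. The rod cannot be lowered in there; it is laid before the strap and slides under it
- stop_face (a point): point on the end stop's face where the tip's centre must touch: 70 mm along x from the dock's origin, 34.3 mm above the counter; axes as the dock's. The stop is a rigid steel block 28 mm wide, 8 mm thick, its top 48 mm above the counter
- probe_mid (a point): middle of the probe thermometer, a straight loose rod 16 mm in diameter, 140 mm long, 50 to 100 g: 90 mm of plain steel ending in a slightly rounded tip, then 50 mm of black ribbed tail. It starts lying on the counter (this point 8 mm up). x points along the rod towards the steel tip
- probe_tip (a point): centre of the end of the steel tip, 70 mm from the middle along the rod; axes as probe_mid
- cover_grip (a point): middle of the grip rib on the cover, 66 mm above the cover's lower edge; x along the cover's length, z up. Rib 70 mm long (x), 14 mm wide, 22 mm tall, top 76 mm above the lower edge. Home on the dock this point is 70 mm above the counter over the dock's origin; just laid on, it stays about 8 mm higher on the catches; about 10 N down on the rib snaps it
- cover_rim (a point): middle of the cover, 50 mm below cover_grip (same axes), level with the inside shoulder that rests on the base plate's top when home, 16 mm above the lower edge. Below it a skirt goes round the plate with 1.5 mm of play each side, flared by 5 mm at its lower edge
- probe: the probe thermometer itself; origin and axes as probe_mid
- cover: the cover: a loose white box without a bottom, 186 (x) by 100 (y) mm, 76 mm tall with its rib, 130 g, the same either way round; starts upright on the counter. Its flat top is 54 mm above the lower edge (58 mm above the counter when home). If one end snaps first, the other stands about 10 mm proud until pressed down on the top above it. Origin at the centre of its lower edge, 66 mm below cover_grip
- cup_far: bystander: the black lidded sauce cup just beyond the stop end of the dock, 68 mm across, 44 mm tall; origin at the centre of its underside
Things that resemble listed ones, but are neither listed nor needed, are in the scene too. Leave any blue look-alike of the dock alone.

How it is judged:
By the outcome, as a careful person would: the job done as asked, in the order asked, and still so for the second after the job is handed in, with the robot touching nothing.
It also fails if it takes over 72 s, if anything falls off the work surface, if the arm or the gripper's body presses on something with over 40 N, if the wrist force passes 120 N, or if a joint passes its speed limit or range.

## Working session

There is one attempt and no reset: what is moved stays moved. The work goes in short steps, Python scripts to look and compute and a shell command to move; the robot and the scene stay as the last step left them, time stands still between calls to the robot, and variables do not carry over. Pictures are saved under pics/ and viewed, at most 10 in all, crops included, and the job is handed in when it is done.

```bash
mkdir -p pics; cat > h.py <<'E'
import numpy as np, cv2
from cell import get_obs, imaging, ticket
def snap(n,f=None):
    c=imaging.calibration(n); im=imaging.get_image(n)
    if f: cv2.imwrite('pics/'+f,im[:,:,::-1])
    return im,c
def ray(c,uv):
    uv=np.array(uv,float).reshape(-1,1,2)
    n=cv2.undistortPoints(uv,np.array(c['mtx']),np.array(c['dist_coeffs'])).reshape(-1,2)
    T=np.array(c['world_from_camera']); d=np.c_[n,np.ones(len(n))]@T[:3,:3].T
    return T[:3,3],d
def plane(c,uv,z):
    o,d=ray(c,uv); return o+d*((z-o[2])/d[:,2])[:,None]
def proj(c,P):
    T=np.linalg.inv(np.array(c['world_from_camera'])); r=cv2.Rodrigues(T[:3,:3])[0]
    return cv2.projectPoints(np.array(P,float).reshape(-1,1,3),r,T[:3,3],np.array(c['mtx']),np.array(c['dist_coeffs']))[0].reshape(-1,2)
E
python3 - <<'E'
from h import *
for n in('scene','side','wrist'):
    im,c=snap(n,n+'0.png'); print(n,np.round(c['world_from_camera'],3).tolist(),np.round(c['mtx'],0).tolist())
a=[cv2.imread(f'pics/{n}0.png') for n in('scene','side')]
o=get_obs();print(o)
E
```

```text
scene [[0.246, 0.808, -0.535, 1.15], [0.969, -0.204, 0.137, -0.139], [0.002, -0.552, -0.834, 1.178], [0.0, 0.0, 0.0, 1.0]] [[460.0, 0.0, 322.0], [0.0, 460.0, 201.0], [0.0, 0.0, 1.0]]
side [[-0.904, -0.264, 0.335, 0.146], [-0.427, 0.542, -0.724, 0.768], [0.009, -0.798, -0.603, 0.684], [0.0, 0.0, 0.0, 1.0]] [[384.0, 0.0, 316.0], [0.0, 384.0, 204.0], [0.0, 0.0, 1.0]]
wrist [[1.0, 0.001, -0.002, 0.575], [0.0, -0.958, -0.287, 0.073], [-0.002, 0.287, -0.958, 0.373], [0.0, 0.0, 0.0, 1.0]] [[339.0, 0.0, 318.0], [0.0, 339.0, 204.0], [0.0, 0.0, 1.0]]
{'clock': 0.15, 'qpos': array([-1.14647782e+00,  1.83440880e+01,  8.96907339e+01,  1.07629323e-04,
        7.20441647e+01, -1.14445495e+00]), 'qd': array([ 0.06878568,  0.04624448, -0.19973018, -0.11339766, -0.00256267,
        0.00542294]), 'tau': array([-9.13009580e-05, -4.15840280e+01, -2.34345907e+01, -1.12702321e-04,
        5.94026569e-03, -2.51738534e-06]), 'tcp_pos': array([5.74659005e-01, 2.49251986e-06, 2.44664155e-01]), 'eef_rot': array([-1.79921031e+02, -1.67993293e-03,  8.99979427e+01]), 'wrist_force': array([ 0.16508758,  0.34890095, -0.12148602]), 'torque': array([-0.01943231,  0.01533955, -0.00171519]), 'finger_force': 0.0, 'width': 1.0000521987503765}
```

View pics/scene0.png

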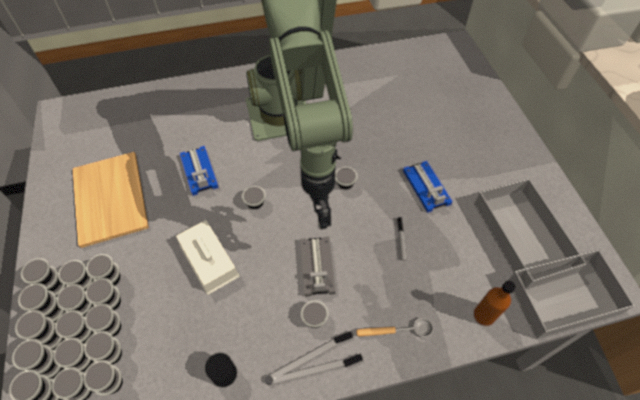

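View pics/side0.png

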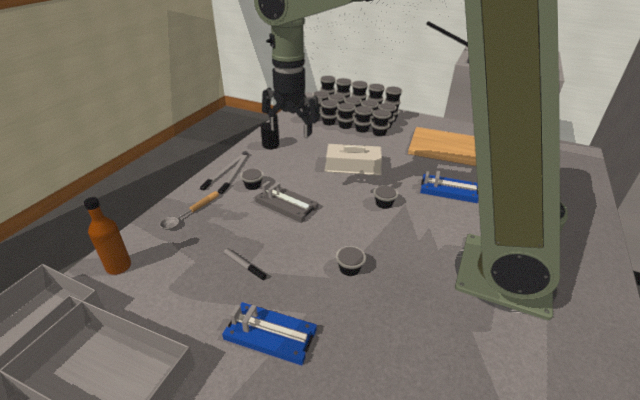

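Scene picture: grey dock about (317,265) with its strap end down at (318,285), and a cup beyond it at (315,314). White cover at (208,257). Candidates for the probe: rod with black end at (402,238), tong arms at (315,358), ladle at (395,331), pale stick at (153,182). I choose the one at (402,238), 90/50 steel/black. The blue docks at (198,170) and (428,185) are look-alikes. Close crop next.

```bash
python3 - <<'E'
import cv2,numpy as np
im=cv2.imread('pics/scene0.png')
a=cv2.resize(im[225:330,270:350],None,fx=5,fy=5,interpolation=cv2.INTER_CUBIC)
b=cv2.resize(im[210:270,380:425],None,fx=8,fy=8,interpolation=cv2.INTER_CUBIC)
o=np.zeros((525,770,3),np.uint8);o[:525,:400]=a;o[:480,405:765]=b
cv2.imwrite('pics/crop1.png',o)
E
```

```text
(no output)
```

View pics/crop1.png

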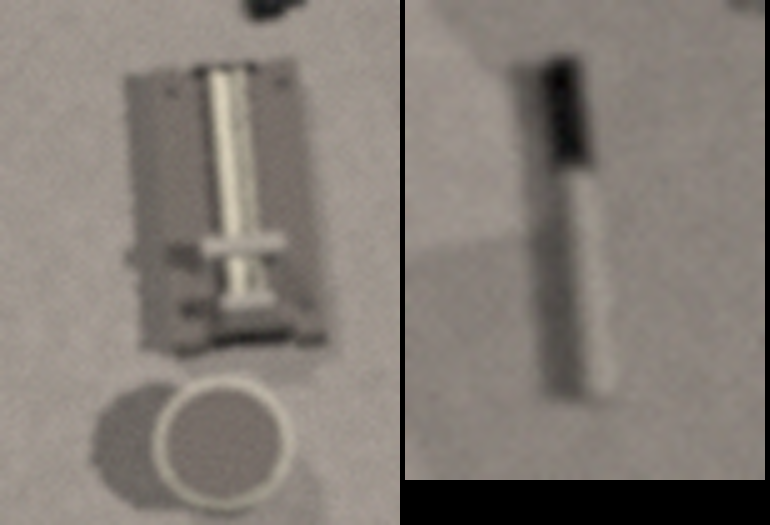

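Crop: the rod has its black tail up at (400,217) and steel tip at (404,259), which fits. The dock's rail runs from (315.5,239) to the stop at (319,285), strap at (318.5,273). The tip end faces the same way as the stop.

```bash
python3 - <<'E'
from h import *
c=imaging.calibration('scene')
p=plane(c,[[400.2,217.3],[404.6,259.5]],.008);d=p[1]-p[0];print('probe',p.round(4).tolist(),np.linalg.norm(d),np.degrees(np.arctan2(d[1],d[0])))
p=plane(c,[[316,239],[318.8,284]],[.032]*1) if 0 else np.r_[plane(c,[[316,239]],.031),plane(c,[[319,284]],.048)];d=p[1]-p[0];print('rail',p.round(4).tolist(),np.linalg.norm(d),np.degrees(np.arctan2(d[1],d[0])))
print('cup',plane(c,[[314.5,313.5]],.044))
im,_=snap('scene')
hsv=cv2.cvtColor(im[210:310,160:250],cv2.COLOR_RGB2HSV)
print(plane(c,[[177,238],[205,223],[238,262],[212,282]],.054), plane(c,[[195,238],[212,263]],.076))
E
```

```text
probe [[0.5119, 0.2655, 0.008], [0.6471, 0.2306, 0.008]] 0.13961741692514296 -14.449268585856125
rail [[0.5341, 0.0013, 0.031], [0.6764, -0.0254, 0.048]] 0.14570692782901637 -10.634672028591051
cup [[ 0.75038831 -0.05575367  0.044     ]]
[[ 0.44877628 -0.37746463  0.054     ]
 [ 0.41901299 -0.29574099  0.054     ]
 [ 0.56371859 -0.22258859  0.054     ]
 [ 0.60489381 -0.2979466   0.054     ]] [[ 0.47454187 -0.3246546   0.076     ]
 [ 0.56138337 -0.28831966  0.076     ]]
```

```bash
python3 -m creep '[0,41.5,0,0,0, 0,41.5,0,0,0, 0,41.5,0,0,0, 0,41.5,0,0,0, 0,41.5,0,0,0, 0,41.5,0,0,0, 0,0,0,10,-0.12, 0,0,0,10,-0.12, 0,0,0,10,-0.12, 0,0,0,10,-0.12, 0,0,0,10,-0.12, 0,0,0,10,-0.12, 0,0,0,0,-0.12, 0,0,0,0,-0.12, 0,0,0,0,-0.12, 0,0,0,0,-0.12, 0,0,0,0,-0.12, 0,0,0,0,0,0,0,0,0,0]' 50
cat > probe.py <<'E'
import sys
from h import *
im,c=snap('wrist',sys.argv[1]); o=get_obs(); print(o['tcp_pos'].round(4),o['eef_rot'].round(2),o['qpos'].round(1))
print(proj(c,[[.5119,.2655,.008],[.6471,.2306,.008],[.5795,.248,.008]]).round(1).tolist())
E
python3 probe.py w1.png
```

```text
clock: 1.78
tcp_pos: [0.5749, 0.249, 0.1851]
eef_rot: [-180.0, -0.0, 165.5]
wrist_force: [-0.5, 0.3, -0.2]
width: 1.0
finger_force: 0.0
[0.5749 0.249  0.1851] [-1.7999e+02 -1.0000e-02  1.6547e+02] [ 22.4  25.3  87.7  -0.   67.  -53.1]
[[318.1, 112.4], [318.2, 258.3], [318.1, 189.8]]
```

View pics/w1.png

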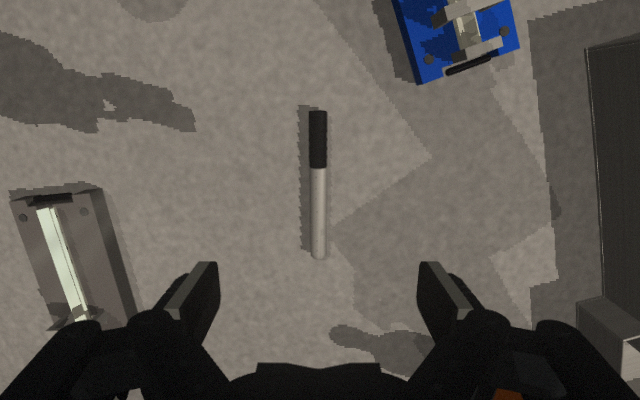

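Wrist view: rod tail at (318,110), tip at (319,259), within a pixel of the prediction (estimate confirmed). Descend and grip.

```bash
python3 -m creep '[0,0,0,40,0, 0,0,0,40,0, 0,0,0,40,0, 0,0,0,30,0, 0,0,0,10,0, 0,0,0,6.4,0, 0,0,0,0,0, 0,0,0,0,0]'
python3 -m creep '[1,0,0,0,0,1,0,0,0,0,1,0,0,0,0,1,0,0,0,0,1,0,0,0,0,1,0,0,0,0,1,0,0,0,0,1,0,0,0,0,1,0,0,0,0]' 50
```

```text
clock: 2.5
tcp_pos: [0.5764, 0.2495, 0.0206]
eef_rot: [179.9, 0.2, 165.6]
wrist_force: [0.5, 0.1, 0.2]
width: 1.003
finger_force: 0.0
clock: 3.25
tcp_pos: [0.5752, 0.2491, 0.0195]
eef_rot: [180.0, 0.0, 165.6]
wrist_force: [-0.9, -0.0, 5.1]
width: 0.159
finger_force: 49.0
```

```bash
python3 -m creep '[1,0,0,-10,0, 1,0,0,-30,0, 1,0,0,-40,0, 1,0,0,-40,0, 1,0,0,0,0, 1,0,0,0,0]'; python3 - <<'E'
from h import *
im,c=snap('wrist'); 
print(get_obs()['tcp_pos'], np.round(np.array(c['world_from_camera']),4).tolist())
cv2.imwrite('pics/w2.png',im[:,:,::-1])
E
```

```text
clock: 3.75
tcp_pos: [0.5764, 0.2496, 0.142]
eef_rot: [179.8, 0.3, 165.6]
wrist_force: [0.3, -0.1, -1.3]
width: 0.155
finger_force: 48.9
[0.57499487 0.24898883 0.13960357] [[0.2479, 0.9264, 0.2833, 0.5049], [0.9688, -0.2382, -0.0691, 0.2677], [0.0035, 0.2916, -0.9565, 0.2704], [0.0, 0.0, 0.0, 1.0]]
```

View pics/w2.png

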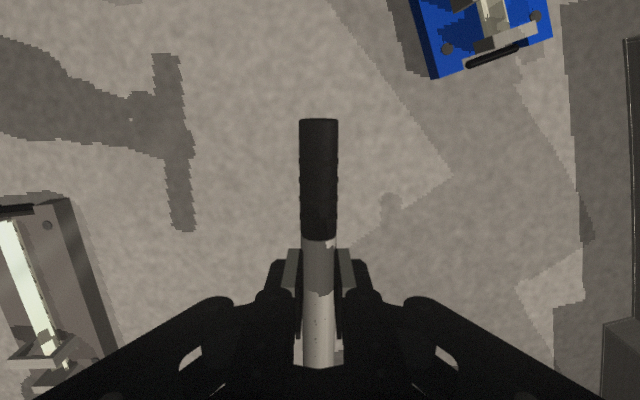

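Rod held level, tail at (319,119)–(319,239). Now move beside the dock to measure it.

```bash
python3 -m creep '[1,-22.3,-32.9,0,0, 1,-22.3,-32.9,0,0, 1,-22.3,-32.9,0,0, 1,-22.3,-32.9,0,0, 1,-22.3,-32.9,0,0, 1,0,0,-20,-0.067, 1,0,0,-20,0, 1,0,0,0,0, 1,0,0,0,0,1,0,0,0,0]'; python3 - <<'E'
from h import *
im,c=snap('wrist','w3.png'); 
o=get_obs();print(o['tcp_pos'],o['eef_rot']); np.save('c3.npy',c,allow_pickle=True)
E
```

```text
clock: 4.63
tcp_pos: [0.641, 0.0622, 0.1767]
eef_rot: [-179.9, -0.2, 169.5]
wrist_force: [0.5, 0.2, -0.7]
width: 0.16
finger_force: 49.0
[0.64088533 0.06232573 0.17663624] [-179.93483587   -0.23187999  169.5055328 ]
```

View pics/w3.png

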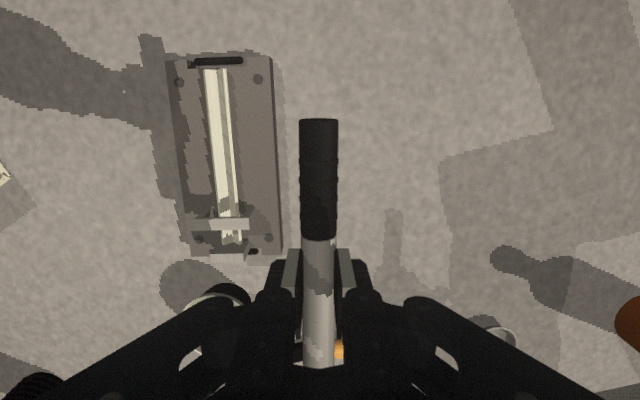

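```bash
python3 - <<'E'
import cv2
im=cv2.imread('pics/w3.png')[45:265,150:295]
cv2.imwrite('pics/crop3.png',cv2.resize(im,(580,600) if 0 else (395,600),interpolation=cv2.INTER_CUBIC))
E
```

```text
(no output)
```

View pics/crop3.png

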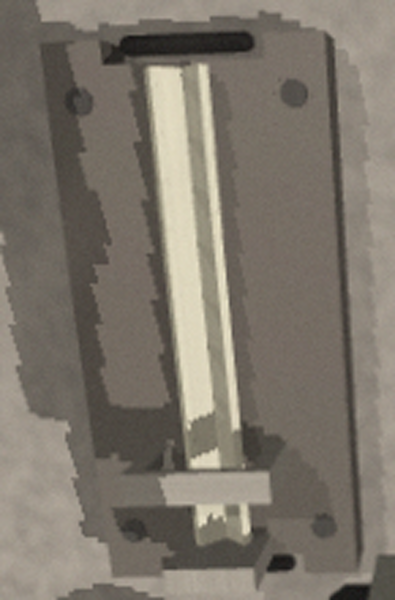

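```bash
python3 - <<'E'
from h import *
c=np.load('c3.npy',allow_pickle=True).item()
P=lambda l,z: plane(c,np.array(l,float)/2.727+[150,45],z)
def ang(d): return np.degrees(np.arctan2(d[1],d[0])).round(2)
s=P([[79,101],[294,94],[133,529],[323,524]],.02); print('screws',s.round(4).tolist(),s.mean(0).round(4),ang(s[2]-s[0]),ang(s[3]-s[1]),np.linalg.norm(s[2]-s[0]),np.linalg.norm(s[1]-s[0]),np.linalg.norm(s[3]-s[2]))
k=P([[42,44],[328,37],[357,570],[113,574]],.02);print('corners',k.round(4).tolist(),k.mean(0).round(4),ang(k[2]-k[1]),[np.linalg.norm(k[i]-k[i-1]).round(4) for i in range(4)])
l=P([[145,66],[208,64],[187,468],[243,468]],.030);print('rail',l.round(4).tolist(),ang(l[2]-l[0]),ang(l[3]-l[1]),np.linalg.norm(l[1]-l[0]))
m=(l[0]+l[1])/2;n=(l[2]+l[3])/2;print('railmid',m,n,ang(n-m))
t=P([[163,474],[270,471],[158,503],[272,503]],.051);print('strap',t.round(4).tolist(),t.mean(0),ang(t[1]-t[0]))
t=P([[166,569],[256,569]],.048);print('stop',t,np.linalg.norm(t[1]-t[0]))
E
```

```text
screws [[0.5313, -0.0315, 0.02], [0.5417, 0.0317, 0.02], [0.6655, -0.0531, 0.02], [0.6751, 0.0102, 0.02]] [ 0.6034 -0.0107  0.02  ] -9.13 -9.15 0.13591151338702998 0.06403989052469465 0.06401148284179163
corners [[0.5137, -0.0379, 0.02], [0.5282, 0.0449, 0.02], [0.6935, 0.0178, 0.02], [0.6801, -0.0646, 0.02]] [ 0.6039 -0.01    0.02  ] -9.32 [np.float64(0.1686), np.float64(0.084), np.float64(0.1675), np.float64(0.0834)]
rail [[0.5272, -0.0065, 0.03], [0.5302, 0.0112, 0.03], [0.6452, -0.0257, 0.03], [0.6484, -0.0081, 0.03]] -9.21 -9.29 0.017967226401762994
railmid [0.52870947 0.00232145 0.03      ] [ 0.64677697 -0.01690821  0.03      ] -9.25
strap [[0.6399, -0.0254, 0.051], [0.6447, 0.0058, 0.051], [0.6484, -0.0294, 0.051], [0.6545, 0.004, 0.051]] [ 0.646887   -0.01123949  0.051     ] 81.28
stop [[ 0.67059169 -0.03412531  0.048     ]
 [ 0.67549977 -0.00683997  0.048     ]] 0.027723255119784643
```

Crop agrees with the dimensions (screws 136×64, plate 84, stop 28 wide). Dock origin (0.6036, −0.0102), yaw −9.2°. Move over the lay-down spot.

```bash
python3 -m creep '[1,22.6,-26.4,0,0, 1,22.6,-26.4,0,0, 1,22.6,-26.4,0,0, 1,0,0,0,-0.023, 1,0,0,0,0, 1,0,0,35,0, 1,0,0,35,0, 1,0,0,30,0, 1,0,0,10,0,1,0,0,0,0,1,0,0,0,0,1,0,0,0,0]'; python3 - <<'E'
from h import *
im,c=snap('wrist','w4.png');o=get_obs();print(o['tcp_pos'],o['eef_rot'])
t=o['tcp_pos'][:2]-[.6036,-.0102];a=np.radians(-9.2);print('dock frame',t@[np.cos(a),np.sin(a)],t@[-np.sin(a),np.cos(a)])
s,_=snap('side','s4.png')
cv2.imwrite('pics/m4.png',np.hstack([cv2.resize(s[150:230,230:330],(500,400),interpolation=2),im[:,200:440][:, :240]])[:,:,::-1])
E
```

```text
clock: 5.68
tcp_pos: [0.5629, -0.0032, 0.0705]
eef_rot: [180.0, 0.2, 170.8]
wrist_force: [0.6, 0.5, -0.4]
width: 0.161
finger_force: 49.1
[ 0.56281795 -0.00327199  0.07075827] [179.96554848   0.23382352 170.80061927]
dock frame -0.04136510106581 0.00031860258812771284
```

View pics/m4.png

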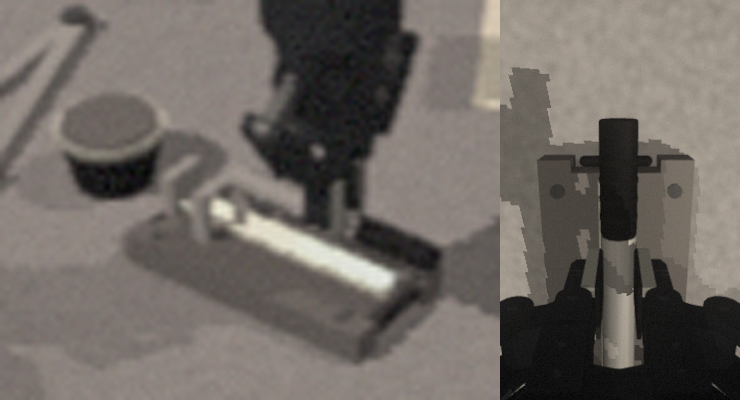

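Rod is centred over the dock (catch centre at col 316, rod 318), cup untouched. Lower.

```bash
python3 -c "
from h import *
c=imaging.calibration('wrist');p=plane(c,[[316,160]],.014)[0][:2]-[.6036,-.0102];a=np.radians(-9.2);print(p@[np.cos(a),np.sin(a)],p@[-np.sin(a),np.cos(a)])"
python3 -m creep '[1,3,0,10,0, 1,0,0,10,0, 1,0,0,2,0, 1,0,0,1,0, 1,0,0,1,0,1,0,0,0,0,1,0,0,0,0]'
python3 -m creep '[1,0,0,0.7,0, 1,0,0,0,0]'
python3 -m creep '[1,0,0,0.7,0, 1,0,0,0,0]'
python3 -m creep '[1,0,0,0.7,0, 1,0,0,0,0]'
```

```text
-0.0841614319838419 -0.0006211111445733344
clock: 6.37
tcp_pos: [0.5579, -0.0036, 0.0458]
eef_rot: [-179.9, -0.0, 170.8]
wrist_force: [-3.4, -3.8, 5.9]
width: 0.164
finger_force: 49.7
clock: 6.53
tcp_pos: [0.5579, -0.0036, 0.0457]
eef_rot: [-179.9, 0.0, 170.8]
wrist_force: [-5.2, -3.4, 10.6]
width: 0.159
finger_force: 50.2
clock: 6.7
tcp_pos: [0.5579, -0.0036, 0.0457]
eef_rot: [-179.9, 0.0, 170.8]
wrist_force: [-6.2, -3.7, 14.1]
width: 0.157
finger_force: 50.7
clock: 6.87
tcp_pos: [0.5579, -0.0036, 0.0456]
eef_rot: [-180.0, 0.0, 170.8]
wrist_force: [-7.2, -3.0, 20.4]
width: 0.16
finger_force: 51.2
```

```bash
python3 -m creep '[1,0,-0.5,-1.6,0, 1,0,0,0,0]'
python3 -m creep '[1,-2,0,0,0, 1,-2,0,0,0, 1,-3,0,0,0, 1,-3,0,0,0, 1,-3,0,0,0, 1,-3,0,0,0, 1,-3,0,0,0, 1,0,0,0,0,1,0,0,0,0]'
```

```text
clock: 7.03
tcp_pos: [0.5587, -0.0037, 0.0457]
eef_rot: [180.0, 0.1, 170.8]
wrist_force: [-3.5, -1.9, 8.4]
width: 0.158
finger_force: 50.0
clock: 7.78
tcp_pos: [0.5724, -0.006, 0.0456]
eef_rot: [-180.0, -0.6, 170.8]
wrist_force: [-14.3, 1.3, 19.3]
width: 0.158
finger_force: 51.1
```

```bash
python3 -m creep '[1,0,0,-1,0, 1,0,0,0,0]'
python3 - <<'E'
from h import *
s,c=snap('side','s5.png');w,_=snap('wrist','w5.png')
cv2.imwrite('pics/m5.png',np.hstack([cv2.resize(s[170:220,250:322],(576,400),interpolation=2),w[:,210:430]])[:,:,::-1])
E
```

```text
clock: 7.95
tcp_pos: [0.5767, -0.0066, 0.0458]
eef_rot: [-180.0, 0.0, 170.8]
wrist_force: [-2.5, -1.7, 4.3]
width: 0.161
finger_force: 49.3
```

View pics/m5.png

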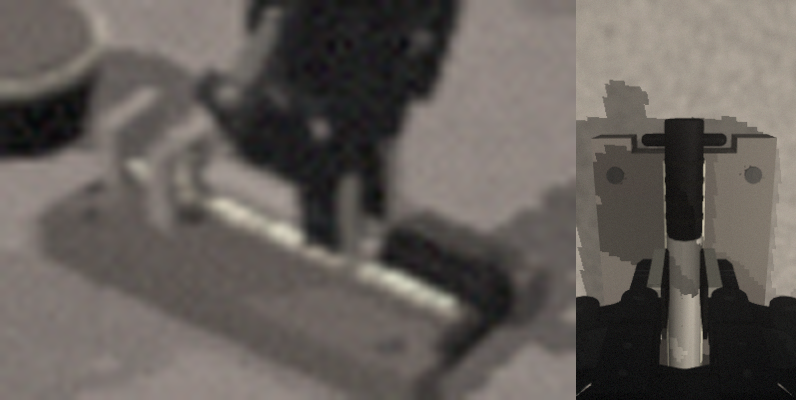

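Rod is passing under the strap, tail still at row 119 in the hand (no slip); it was just downward friction. Ease off a bit more and continue.

```bash
python3 -m creep '[1,0,0,-0.4,0, 1,-3,0,0,0, 1,-3,0,0,0, 1,-3,0,0,0, 1,-3,0,0,0, 1,-3,0,0,0, 1,-2,0,0,0, 1,0,0,0,0,1,0,0,0,0]'
python3 -m creep '[1,-1,0,0,0,1,-1,0,0,0, 1,0,0,0,0]'
python3 -m creep '[1,-1,0,0,0,1,-1,0,0,0, 1,0,0,0,0]'
```

```text
clock: 8.8
tcp_pos: [0.5934, -0.0093, 0.0458]
eef_rot: [-180.0, -0.1, 170.8]
wrist_force: [-4.3, -0.5, 4.1]
width: 0.159
finger_force: 49.7
clock: 9.05
tcp_pos: [0.5949, -0.0096, 0.0458]
eef_rot: [-180.0, -0.1, 170.8]
wrist_force: [-4.2, -0.3, 5.9]
width: 0.161
finger_force: 49.7
clock: 9.3
tcp_pos: [0.5969, -0.0099, 0.0458]
eef_rot: [-180.0, -0.1, 170.8]
wrist_force: [-4.4, 0.5, 5.8]
width: 0.16
finger_force: 49.7
```

```bash
python3 -m creep '[1,-1,0,0,0,1,-1,0,0,0, 1,0,0,0,0]'
python3 -m creep '[1,-0.7,0,0,0,1,-0.7,0,0,0, 1,0,0,0,0]'
python3 -m creep '[1,-0.7,0,0,0,1,-0.7,0,0,0, 1,0,0,0,0]'
python3 -m creep '[1,-0.7,0,0,0,1,-0.7,0,0,0, 1,0,0,0,0]'
```

```text
clock: 9.55
tcp_pos: [0.5989, -0.0102, 0.0458]
eef_rot: [-180.0, -0.1, 170.8]
wrist_force: [-6.6, 0.0, 6.5]
width: 0.161
finger_force: 49.7
clock: 9.8
tcp_pos: [0.6002, -0.0104, 0.0458]
eef_rot: [-180.0, -0.1, 170.8]
wrist_force: [-4.6, -0.8, 6.1]
width: 0.157
finger_force: 49.7
clock: 10.05
tcp_pos: [0.6005, -0.0104, 0.0458]
eef_rot: [-180.0, -0.3, 170.8]
wrist_force: [-7.8, 0.0, 8.0]
width: 0.157
finger_force: 49.9
clock: 10.3
tcp_pos: [0.6006, -0.0104, 0.0457]
eef_rot: [-180.0, -0.4, 170.8]
wrist_force: [-10.9, 0.7, 10.4]
width: 0.162
finger_force: 50.1
```

Tip is on the stop (motion stopped, force rising). Release.

```bash
python3 -m creep '[1,0.8,0,0,0, 1,0,0,0,0]'
python3 -m creep '[0.3,0,0,0,0,0,0,0,0,0,0,0,0,0,0,0,0,0,0,0,0,0,0,0,0,0,0,0,0,0,0,0,0,0,0,0,0,0,0,0, 0,0,0,-10,0, 0,0,0,-30,0, 0,0,0,-40,0, 0,0,0,-40,0, 0,0,0,0,0,0,0,0,0,0]'
python3 - <<'E'
from h import *
im,c=snap('wrist','w6.png');o=get_obs();print(o['tcp_pos'],o['eef_rot']);np.save('c6.npy',c,allow_pickle=True)
a=np.radians(-9.2);R=np.array([[np.cos(a),-np.sin(a)],[np.sin(a),np.cos(a)]])
f=lambda x,y,z:[*(R@[x,y]+[.6036,-.0102]),z]
print(proj(c,[f(-.07,0,.0343),f(-.02,0,.0343),f(.07,0,.0343),f(-.0865,0,.014)]).round(1).tolist())
cv2.imwrite('pics/m6.png',cv2.resize(im[100:400,220:420],(500,600) if 0 else (400,600),interpolation=2)[:,:,::-1])
E
```

```text
clock: 10.47
tcp_pos: [0.6005, -0.0104, 0.0457]
eef_rot: [-180.0, -0.3, 170.8]
wrist_force: [-7.3, 0.2, 9.1]
width: 0.161
finger_force: 50.0
clock: 11.63
tcp_pos: [0.6045, -0.0108, 0.1697]
eef_rot: [179.9, 0.4, 170.8]
wrist_force: [-1.1, 0.1, -1.5]
width: 1.001
finger_force: 0.0
[ 0.60311439 -0.01078294  0.16740083] [1.79978993e+02 1.57277605e-01 1.70788956e+02]
[[318.2, 104.4], [318.2, 170.0], [318.2, 272.1], [318.2, 82.6]]
```

View pics/w6.png

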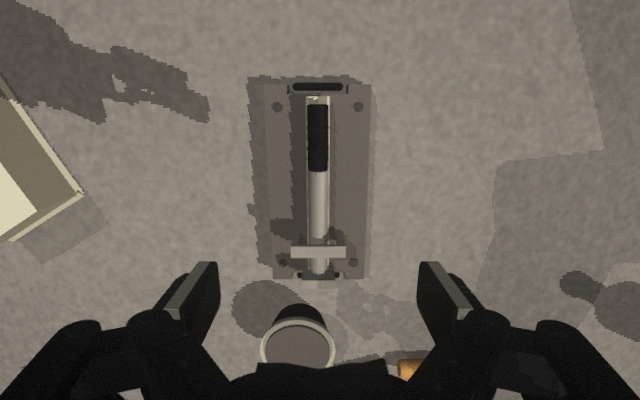

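Probe seated: tail end at (318,104), steel/black border at row 171, matching the predicted 104/170 for tip-at-stop. Cup still in place. Now the cover.

```bash
python3 -m creep '[0,0,0,-30,0, 0,5.4,-37.7,0,0, 0,5.4,-37.7,0,0, 0,5.4,-37.7,0,0, 0,5.4,-37.7,0,0, 0,5.4,-37.7,0,0, 0,5.4,-37.7,0,0, 0,5.4,-37.7,0,0, 0,5.4,-37.7,0,0]'
python3 -m creep '[0,0,0,0,0.125,0,0,0,0,0.125,0,0,0,0,0.125,0,0,0,0,0.125,0,0,0,0,0.125,0,0,0,0,0.125,0,0,0,0,0.125,0,0,0,0,0.125,0,0,0,0,0.125,0,0,0,0,0.125,0,0,0,0,0.125,0,0,0,0,0.125,0,0,0,0,0.125,0,0,0,0,0.125,0,0,0,0,0.125,0,0,0,0,0.125,0,0,0,0,0.125,0,0,0,0,0.125,0,0,0,0,0.125,0,0,0,0,0.125]'
python3 -m creep '[0,0,0,0,0,0,0,0,0,0]'
python3 - <<'E'
from h import *
im,c=snap('wrist','w7.png');o=get_obs();print(o['tcp_pos'],o['eef_rot'],o['qpos'].round(1));np.save('c7.npy',c,allow_pickle=True)
E
```

```text
clock: 12.43
tcp_pos: [0.5102, -0.3027, 0.1941]
eef_rot: [179.9, -0.2, 170.8]
wrist_force: [0.5, 0.0, 0.4]
width: 0.996
finger_force: 0.0
clock: 14.1
tcp_pos: [0.511, -0.301, 0.194]
eef_rot: [-179.8, 0.1, 27.2]
wrist_force: [-0.3, -0.1, 0.0]
width: 1.002
finger_force: 0.0
clock: 14.27
tcp_pos: [0.5113, -0.3012, 0.1945]
eef_rot: [-179.9, 0.1, 27.7]
wrist_force: [-0.0, 0.1, 0.2]
width: 0.994
finger_force: 0.0
[ 0.5114511  -0.30129082  0.19478287] [-1.79894765e+02  5.73174470e-02  2.77156262e+01] [-31.6  22.   91.5   0.   66.6  30.7]
```

View pics/w7.png

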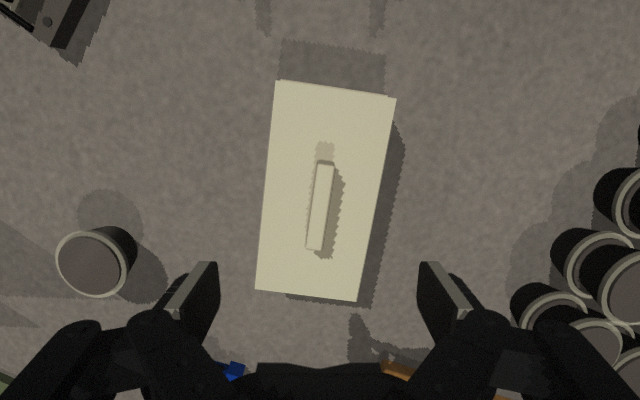

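The white cover's top has corners at (277,80), (396,98), (359,301), (256,289), with the rib from (326,162) to (315,250). I miscounted: that was my 11th viewed picture, one over the limit of 10. From here I use numbers only.

```bash
cat > cov.py <<'E'
from h import *
def cover(im,c,z=.054):
    m=((im.min(2)>125)&(im[:,:,0].astype(int)-im[:,:,2]>15)).astype(np.uint8); m[310:]=0
    m=cv2.morphologyEx(m,cv2.MORPH_CLOSE,np.ones((25,25)))
    k=max(cv2.findContours(m,0,1)[0],key=cv2.contourArea)
    k=cv2.approxPolyDP(cv2.convexHull(k),12,True).reshape(-1,2)
    return k,plane(c,k,z)
E
python3 - <<'E'
from cov import *
im=cv2.imread('pics/w7.png')[:,:,::-1];c=np.load('c7.npy',allow_pickle=True).item()
k,p=cover(im,c);print(k.tolist());print(p.round(4).tolist())
ang=lambda d:np.degrees(np.arctan2(d[1],d[0]))
for q in(p,plane(c,[[277,80],[396,98],[359,301],[256,289]],.054)):
    print(q.mean(0),[(round(np.linalg.norm(q[i]-q[i-1]),4),round(ang(q[i]-q[i-1]),1)) for i in range(len(q))])
r=plane(c,[[325.5,163],[314.5,249]],.076);print('rib',r,r.mean(0),ang(r[0]-r[1]),np.linalg.norm(r[0]-r[1]))
E
```

```text
[[276, 80], [396, 99], [355, 301], [255, 288]]
[[0.5756, -0.2309, 0.054], [0.6059, -0.3179, 0.054], [0.438, -0.3771, 0.054], [0.4076, -0.2908, 0.054]]
[ 0.50679436 -0.30418614  0.054     ] [(np.float64(0.1783), np.float64(19.6)), (np.float64(0.0922), np.float64(-70.8)), (np.float64(0.178), np.float64(-160.6)), (np.float64(0.0915), np.float64(109.4))]
[ 0.50733493 -0.30537322  0.054     ] [(np.float64(0.1793), np.float64(19.7)), (np.float64(0.0913), np.float64(-70.4)), (np.float64(0.1782), np.float64(-159.4)), (np.float64(0.0941), np.float64(110.3))]
rib [[ 0.54040102 -0.2914206   0.076     ]
 [ 0.47566882 -0.31609368  0.076     ]] [ 0.50803492 -0.30375714  0.076     ] 20.864656055061637 0.0692749508616776
```

```bash
python3 -m creep '[0,-5,0.8,0,0, 0,0,0,0,0.068, 0,0,0,0,0.068, 0,0,0,40,0, 0,0,0,40,0, 0,0,0,30,0, 0,0,0,10,0,0,0,0,4,0,0,0,0,0,0,0,0,0,0,0]'
python3 -m creep '[1,0,0,0,0,1,0,0,0,0,1,0,0,0,0,1,0,0,0,0,1,0,0,0,0,1,0,0,0,0,1,0,0,0,0,1,0,0,0,0,1,0,0,0,0]' 70
```

```text
clock: 15.15
tcp_pos: [0.509, -0.3054, 0.0736]
eef_rot: [179.8, -0.1, 19.8]
wrist_force: [-0.2, -0.6, 0.1]
width: 1.002
finger_force: 0.0
clock: 15.9
tcp_pos: [0.508, -0.3047, 0.0723]
eef_rot: [180.0, -0.0, 19.8]
wrist_force: [-0.4, 0.1, 4.6]
width: 0.143
finger_force: 71.0
```

```bash
python3 -m creep '[1,0,0,-10,0, 1,0,0,-30,0, 1,0,0,-40,0, 1,0,0,-40,0, 1,0,0,-10,0, 1,0,0,0,0, 1,0,0,0,0]'
python3 - <<'E'
from cov import *
im,c=snap('wrist','w8.png');o=get_obs();t=o['tcp_pos'];print(t,o['eef_rot'])
k,p=cover(im,c,t[2]-.0723+.054);print(k.tolist());print(p.round(4).tolist())
ang=lambda d:np.degrees(np.arctan2(d[1],d[0]))
print([(round(np.linalg.norm(p[i]-p[i-1]),4),round(ang(p[i]-p[i-1]),1)) for i in range(len(p))])
E
```

```text
clock: 16.48
tcp_pos: [0.5074, -0.3043, 0.2015]
eef_rot: [-180.0, 0.0, 19.8]
wrist_force: [-1.1, 1.3, -2.1]
width: 0.141
finger_force: 70.5
[ 0.50678471 -0.303936    0.20009497] [-1.79843182e+02  1.21255073e-01  1.97546592e+01]
[[431, 65], [411, 295], [225, 295], [205, 65]]
[[0.6063, -0.3179, 0.1818], [0.5052, -0.3543, 0.1818], [0.4736, -0.2666, 0.1818], [0.5748, -0.2302, 0.1818]]
[(np.float64(0.0932), np.float64(-70.2)), (np.float64(0.1075), np.float64(-160.2)), (np.float64(0.0932), np.float64(109.8)), (np.float64(0.1075), np.float64(19.8))]
```

```bash
python3 - <<'E'
from h import *
c=np.load('c6.npy',allow_pickle=True).item();g=cv2.cvtColor(cv2.imread('pics/w6.png'),6)
P=[]
for u,v in[(277,106),(358,106),(353,262),(283,262)]:
    w=g[v-8:v+9,u-8:u+9].astype(float);b=np.median(w);k=(w<b-12);ys,xs=np.nonzero(k);print(len(xs),xs.mean()-8+u,ys.mean()-8+v);P.append([xs.mean()-8+u,ys.mean()-8+v])
a=np.radians(-9.2);R=np.array([[np.cos(a),-np.sin(a)],[np.sin(a),np.cos(a)]])
print((plane(c,P,.02)[:,:2]-[.6036,-.0102])@R)
print((plane(c,[[277,106.5],[358,106.5]],.02)[:,:2]-[.6036,-.0102])@R)
print('catch',(plane(c,[[293.5,87],[343,87]],.014)[:,:2]-[.6036,-.0102])@R)
print('strap',(plane(c,[[290.5,252],[346,252]],.051)[:,:2]-[.6036,-.0102])@R)
print('rod',(plane(c,[[318,104],[318,171]],.0343)[:,:2]-[.6036,-.0102])@R)
E
```

```text
89 276.8314606741573 106.74157303370787
88 357.42045454545456 106.51136363636364
70 353.0571428571429 261.9142857142857
41 282.9756097560976 261.6585365853659
[[-0.06808939 -0.0327152 ]
 [-0.06825914  0.03107604]
 [ 0.06742913  0.03165694]
 [ 0.06714948 -0.03188856]]
[[-0.06827431 -0.0325757 ]
 [-0.06826948  0.03153517]]
catch [[-0.08320931 -0.01964039]
 [-0.08321056  0.01979577]]
strap [[ 0.04297471 -0.02207994]
 [ 0.04299004  0.02218224]]
rod [[-0.07027722 -0.0001329 ]
 [-0.01920542 -0.00013679]]
```

```bash
python3 -m creep '[1,10,-12,0,0, 1,19,-24.4,0,0, 1,19,-24.4,0,0, 1,19,-24.4,0,0, 1,19,-24.4,0,0, 1,19,-24.4,0,0, 1,19,-24.4,0,0, 1,19,-24.4,0,0, 1,19,-24.4,0,0, 1,19,-24.4,0,0, 1,9.7,-12,0,0, 1,0,0,0,0.1, 1,0,0,0,0.1,1,0,0,0,0.1,1,0,0,0,0.1,1,0,0,0,0.106,1,0,0,0,0,1,0,0,0,0,1,0,0,0,0]'
cat > where.py <<'E'
from cov import *
o=get_obs();t=o['tcp_pos'];a=np.radians(-9.2);R=np.array([[np.cos(a),-np.sin(a)],[np.sin(a),np.cos(a)]])
print('dock frame mm',((t[:2]-[.6036,-.0102])@R*1e3).round(2),t[2].round(4),o['eef_rot'].round(2),o['wrist_force'].round(1))
E
python3 where.py; python3 - <<'E'
from cov import *
im,c=snap('wrist','w9.png');t=get_obs()['tcp_pos'];k,p=cover(im,c,t[2]-.018);print(k.tolist())
E
```

```text
clock: 18.12
tcp_pos: [0.6045, -0.0112, 0.2007]
eef_rot: [180.0, 0.1, -9.1]
wrist_force: [0.6, 0.7, -1.8]
width: 0.144
finger_force: 70.4
dock frame mm [ 1.01 -0.82] 0.2007 [ 1.7997e+02  1.2000e-01 -9.1200e+00] [ 0.6  0.7 -1.8]
[[301, 0], [432, 66], [414, 269], [237, 305], [205, 65]]
```

```bash
python3 -m creep '[1,-1,-0.8,0,0, 1,0,0,25,0, 1,0,0,30,0, 1,0,0,25,0, 1,0,0,10,0, 1,0,0,6,0, 1,0,0,0,0, 1,0,0,0,0, 1,0,0,0,0]'; python3 where.py
```

```text
clock: 18.92
tcp_pos: [0.6053, -0.01, 0.1075]
eef_rot: [-180.0, -0.2, -9.2]
wrist_force: [0.6, -0.3, -1.8]
width: 0.144
finger_force: 70.4
dock frame mm [1.65 0.51] 0.1075 [-179.98   -0.19   -9.23] [ 0.6 -0.3 -1.8]
```

```bash
python3 -m creep '[1,0,0,0,0,1,0,0,0,0,1,0,0,0,0]' >/dev/null; python3 where.py;  python3 -m creep '[1,0,0,0,0,1,0,0,0,0]'>/dev/null; python3 where.py
```

```text
dock frame mm [0.84 0.39] 0.1066 [-1.7999e+02 -9.0000e-02 -9.2300e+00] [-0.  -0.9 -1.7]
dock frame mm [0.58 0.38] 0.1061 [-1.80e+02 -3.00e-02 -9.23e+00] [-0.5 -0.8 -1.4]
```

```bash
python3 -m creep '[1,-0.3,0.3,4,0, 1,0,0,3,0, 1,0,0,2,0, 1,0,0,2,0, 1,0,0,2,0, 1,0,0,0,0, 1,0,0,0,0,1,0,0,0,0]' | grep -E 'force'; python3 where.py
python3 -m creep '[1,0,0,2,0, 1,0,0,2,0, 1,0,0,2,0, 1,0,0,0,0, 1,0,0,0,0]' | grep -E 'force'; python3 where.py
```

```text
wrist_force: [0.5, -0.1, -0.9]
finger_force: 70.4
dock frame mm [0.31 0.08] 0.0929 [-1.80e+02 -2.00e-02 -9.24e+00] [ 0.5 -0.1 -0.9]
wrist_force: [0.7, -0.7, -1.3]
finger_force: 70.4
dock frame mm [0.05 0.05] 0.0866 [ 1.80e+02  2.00e-02 -9.24e+00] [ 0.7 -0.7 -1.3]
```

Going on nicely without contact force. Continue onto the catches and press.

```bash
python3 -m creep '[1,0,0,1.5,0, 1,0,0,1,0, 1,0,0,1,0, 1,0,0,0,0,1,0,0,0,0]' 110| grep -E 'force'; python3 where.py
python3 -m creep '[1,0,0,1,0, 1,0,0,1,0, 1,0,0,1,0, 1,0,0,0,0]' | grep -E 'force'; python3 where.py
python3 -m creep '[1,0,0,1,0, 1,0,0,1,0, 1,0,0,1,0, 1,0,0,0,0]' | grep -E 'force'; python3 where.py
```

```text
wrist_force: [0.1, -0.3, 5.8]
finger_force: 112.4
dock frame mm [0.95 0.12] 0.0844 [-1.7999e+02 -1.3000e-01 -9.2300e+00] [ 0.1 -0.3  5.8]
wrist_force: [0.9, -0.7, -1.4]
finger_force: 111.6
dock frame mm [0.2 0.1] 0.0799 [-1.80e+02 -1.00e-02 -9.23e+00] [ 0.9 -0.7 -1.4]
wrist_force: [2.8, -0.2, -2.7]
finger_force: 111.3
dock frame mm [0.42 0.03] 0.0768 [ 1.80e+02 -1.00e-02 -9.24e+00] [ 2.8 -0.2 -2.7]
```

```bash
python3 -m creep '[1,0,0,1,0, 1,0,0,1,0, 1,0,0,0,0]' | grep -E 'force'; python3 where.py
python3 -m creep '[1,0,0,1,0, 1,0,0,1,0, 1,0,0,0,0]' | grep -E 'force'; python3 where.py
python3 -m creep '[1,0,0,1,0, 1,0,0,1,0, 1,0,0,0,0]' | grep -E 'force'; python3 where.py
```

```text
wrist_force: [1.3, 0.0, 4.0]
finger_force: 112.3
dock frame mm [0.58 0.02] 0.0765 [-1.80e+02 -8.00e-02 -9.24e+00] [1.3 0.  4. ]
wrist_force: [-3.1, -0.3, 15.5]
finger_force: 113.9
dock frame mm [0.59 0.04] 0.0765 [-1.7999e+02 -1.2000e-01 -9.2300e+00] [-3.1 -0.3 15.5]
wrist_force: [-6.6, 0.4, 26.9]
finger_force: 115.5
dock frame mm [0.58 0.06] 0.0764 [-1.7999e+02 -1.7000e-01 -9.2300e+00] [-6.6  0.4 26.9]
```

```bash
python3 -m creep '[1,0,0,-5,0, 1,0,0,0,0, 0,0,0,0,0,0,0,0,0,0,0,0,0,0,0,0,0,0,0,0,0,0,0,0,0,0,0,0,0,0,0,0,0,0,0,0,0,0,0,0,0,0,0,-20,0, 0,0,0,-40,0, 0,0,0,-40,0,0,0,0,-30,0,0,0,0,0,0,0,0,0,0,0,0,0,0,0,0]'; python3 where.py; python3 - <<'E'
from cov import *
a=np.radians(-9.2);R=np.array([[np.cos(a),-np.sin(a)],[np.sin(a),np.cos(a)]])
for n in('wrist','scene'):
    im,c=snap(n,n+'A.png')
    if n=='scene': im=im.copy();im[:225]=0;im[:,:270]=0;im[:,360:]=0
    k,p=cover(im,c,.058);print(n,k.tolist(),((p[:,:2]-[.6036,-.0102])@R*1e3).round(1).tolist())
    f=lambda x,y,z:[*(R@[x,y]+[.6036,-.0102]),z]
    for z in(.058,.068): print(z,proj(c,[f(x,y,z) for x,y in((-.088,.045),(-.088,-.045),(.088,-.045),(.088,.045))]).round(1).tolist())
im,c=snap('scene');print('cup',plane(c,[[314.5,313.5]],.044))
g=cv2.cvtColor(im,7);q0=cv2.imread('pics/scene0.png',0);print(np.abs(g[300:330,295:335].astype(int)-q0[300:330,295:335]).mean(), np.abs(g[360:390,270:360].astype(int)-q0[360:390,270:360]).mean())
E
```

```text
clock: 23.67
tcp_pos: [0.6031, -0.0102, 0.2056]
eef_rot: [180.0, 0.1, -9.2]
wrist_force: [-0.1, 0.9, -0.0]
width: 1.005
finger_force: 0.0
dock frame mm [-0.5  -0.04] 0.2056 [ 1.7999e+02  8.0000e-02 -9.2400e+00] [-0.1  0.9 -0. ]
wrist [[378, 81], [368, 286], [268, 286], [258, 81]] [[88.7, -46.2], [-89.6, -45.8], [-89.5, 46.4], [88.7, 46.6]]
0.058 [[269.4, 284.5], [367.2, 284.5], [376.4, 81.9], [260.1, 82.0]]
0.068 [[267.9, 290.3], [368.8, 290.2], [378.7, 81.2], [257.9, 81.2]]
scene [[359, 225], [359, 309], [270, 309], [270, 225]] [[-89.9, 123.9], [155.3, 91.5], [135.8, -133.1], [-111.6, -126.5]]
0.058 [[331.3, 227.7], [299.3, 230.1], [303.5, 288.7], [337.9, 285.8]]
0.068 [[331.3, 225.9], [299.2, 228.3], [303.3, 287.1], [338.0, 284.3]]
cup [[ 0.75038831 -0.05575367  0.044     ]]
2.9475 1.917037037037037
```

Both ends of the cover measure level at home height, and the cup patch is unchanged. As a last check, I'll gently press the top over each end.

```bash
python3 -m creep '[1,37,0,0,0, 1,36,0,0,0, 1,0,0,40,0,1,0,0,40,0,1,0,0,30,0,1,0,0,14,0,1,0,0,0,0,1,0,0,0,0,1,0,0,0,0]' 30|grep -E 'pos|wrist'
python3 -m creep '[1,0,0,3,0,1,0,0,2,0,1,0,0,2,0,1,0,0,0,0,1,0,0,0,0]'|grep -E 'pos|wrist'
python3 -m creep '[1,0,0,1,0,1,0,0,1,0,1,0,0,1,0,1,0,0,0,0]'|grep -E 'pos|wrist'
```

```text
tcp_pos: [0.6767, -0.0219, 0.0832]
wrist_force: [0.3, 0.5, 0.7]
tcp_pos: [0.6759, -0.0219, 0.0756]
wrist_force: [0.0, 0.1, -0.3]
tcp_pos: [0.6758, -0.0219, 0.0722]
wrist_force: [0.6, -0.9, -0.3]
```

```bash
python3 -m creep '[1,0,0,1,0,1,0,0,1,0,1,0,0,1,0,1,0,0,0,0]'|grep -E 'pos|wrist'
python3 -m creep '[1,0,0,1,0,1,0,0,1,0,1,0,0,0,0]'|grep -E 'pos|wrist'
```

```text
tcp_pos: [0.676, -0.0219, 0.072]
wrist_force: [-4.6, 0.2, 12.0]
tcp_pos: [0.676, -0.0219, 0.072]
wrist_force: [-7.4, 0.3, 21.4]
```

Stop end is hard at 58 mm, so home. Now the other end.

```bash
python3 -m creep '[1,0,0,-20,0,1,0,0,-25,0,1,-36,0,0,0,1,-37,0,0,0,1,-37,0,0,0,1,-36,0,0,0,1,0,0,0,0,1,0,0,20,0,1,0,0,15,0,1,0,0,0,0,1,0,0,0,0]'|grep -E 'pos|wrist'
python3 -m creep '[1,0,0,2,0,1,0,0,2,0,1,0,0,2,0,1,0,0,0,0,1,0,0,0,0]'|grep -E 'pos|wrist'
python3 -m creep '[1,0,0,1,0,1,0,0,1,0,1,0,0,1,0,1,0,0,0,0]'|grep -E 'pos|wrist'
```

```text
tcp_pos: [0.5316, 0.0015, 0.077]
wrist_force: [1.4, 0.7, 0.1]
tcp_pos: [0.5325, 0.0015, 0.0721]
wrist_force: [-0.6, 0.6, 4.0]
tcp_pos: [0.5325, 0.0015, 0.0719]
wrist_force: [-6.8, 0.2, 25.3]
```

Both ends are home at 58 mm. Retreat and hand in.

```bash
python3 -m creep '[1,0,0,-10,0,1,0,0,-30,0,1,0,0,-40,0,1,0,0,-40,0,1,0,0,-30,0,1,0,0,0,0,1,0,0,0,0,1,0,0,0,0]'|grep -E 'clock|pos|wrist'; python3 -c "
from cell import ticket
print(ticket.sign_off())"
```

```text
clock: 28.23
tcp_pos: [0.531, 0.0016, 0.2175]
wrist_force: [-0.1, -0.5, -0.8]
the job is handed in; nothing more can be done
None
```

The job was handed in at 28 s: the thermometer went under the strap to its stop before covering (not seen since), the cover is hard home at 58 mm at both ends, and the sauce cup was not moved; I viewed 11 pictures, one over the limit of 10.

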